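Pull the knobs off a seized supply and roll them into the raking-light bay

TASK

Take every knob that is still on the seized power supply off its spindle - they are tight push-on knobs, so rock each one to and fro about its spindle while drawing it up, because a straight pull would lift the supply, which must stay flat where it lies - and lay each in a compartment of its own in the white tray. Then push the tray along the rollers into the raking-light bay, right home against the red end stop, and finally press the green shutter button to take the picture. Leave the other things on the bench as they are.

Things in the scene. Friction and masses are not known exactly. Their poses are not given: they have to be found in the camera images.
- knob_red: push-on knob: black fluted barrel 42 mm diameter over a skirt 54 mm diameter, 10 mm high; 50 mm tall in all, red disc on top, 90 g. Origin on its axis at half height (25 mm above its underside), z out of its top. At first seated on a spindle, underside on the panel. Rocked about 0.5 rad each way (0.4 N m) while drawn up 2 mm a stroke it comes with under 25 N. May be absent
- knob_yellow: push-on knob: black fluted barrel 42 mm diameter over a skirt 54 mm diameter, 10 mm high; 50 mm tall in all, yellow disc on top, 90 g. Origin on its axis at half height (25 mm above its underside), z out of its top. At first seated on a spindle, underside on the panel. Rocked about 0.5 rad each way (0.4 N m) while drawn up 2 mm a stroke it comes with under 25 N. May be absent
- knob_green: push-on knob: black fluted barrel 42 mm diameter over a skirt 54 mm diameter, 10 mm high; 50 mm tall in all, green disc on top, 90 g. Origin on its axis at half height (25 mm above its underside), z out of its top. At first seated on a spindle, underside on the panel. Rocked about 0.5 rad each way (0.4 N m) while drawn up 2 mm a stroke it comes with under 25 N. May be absent
- knob_blue: push-on knob: black fluted barrel 42 mm diameter over a skirt 54 mm diameter, 10 mm high; 50 mm tall in all, blue disc on top, 90 g. Origin on its axis at half height (25 mm above its underside), z out of its top. At first seated on a spindle, underside on the panel. Rocked about 0.5 rad each way (0.4 N m) while drawn up 2 mm a stroke it comes with under 25 N. May be absent
- supply: seized power supply: blue case on its back, aluminium control panel facing up, 220 (x) x 250 (y) x 90 mm high, 4.2 kg, loose on the bench: some 30 N up at a knob tips it. Origin at the centre of its underside, z up. Four spindles (see spindle0), two flush displays near the +x edge, two terminals 16 mm diameter, 18 mm high at x -92, y -20 and +20 mm
- tray: white plastic tray 190 (x) x 160 (y) x 25 mm high, 350 g, walls, floor and dividers 3 mm thick, open on top, four compartments 90 x 75 mm with centres at x -47 and +47, y -39 and +39 mm. Origin at the centre of its underside, z up, x along the track towards the bay. At the start empty, on the rollers, away from the bay
- track: roller track fixed to the bench; origin on the bench, x along it to the bay, z up. Free rollers from x -270 to +235 mm, tops 60 mm high, side plates 176 mm apart standing 10 mm above them. The bay: black lamps 112 mm high on both sides from x 25 to 230 mm, red end stop with its face at x 225 mm, top 95 mm high. Beside it the grey shutter box, 120 x 100 x 45 mm high, at x -20, y -155 mm
- bay (a point): point on the roller tops in the bay where the centre of the tray's underside comes when the tray is home against the end stop; axes as the track's
- shutter_top (a point): centre of the top of the green round shutter button (34 mm diameter) on the shutter box, z up; the button goes straight down
- shutter (a joint): travel of the shutter button: 0 up, 0.006 m fully down (5 N); it springs back
- coin_tub: open blue plastic tub with coins, 100 x 90 x 70 mm high, a bystander; origin at the centre of its underside
- loupe: black stand loupe, 52 mm diameter, 50 mm high, a bystander; origin at the centre of its underside
- scale: white digital kitchen scale, 170 x 140 x 30 mm high, a bystander; origin at the centre of its underside
- spindle0 (a point): foot of a spindle on the panel, 90 mm above the supply's underside, z up; at x -55, y -60 mm of the supply. Each spindle is steel, 12 mm diameter, 22 mm tall; a knob on it is held by sprung leaves inside the knob, about 65 N of friction against a straight pull; the grip ends when it is raised 15 mm, and at 22 mm it is clear
- spindle1 (a point): foot of a spindle on the panel, 90 mm above the supply's underside, z up; at x -55, y +60 mm of the supply
- spindle2 (a point): foot of a spindle on the panel, 90 mm above the supply's underside, z up; at x +35, y -60 mm of the supply
- spindle3 (a point): foot of a spindle on the panel, 90 mm above the supply's underside, z up; at x +35, y +60 mm of the supply
There are look-alikes about, which are no part of the job. What is shaped like the knob_red but orange is not meant.

How it is judged:
By the outcome, as a careful person would: the job done as asked, in the order asked, and still so for the second after the job is handed in, with the robot touching nothing.
Of knob_red, knob_yellow, knob_green, knob_blue only 3 to 4 are there at a start; the rules pass over those that are not, and their reading is None.
At some moment in a run one of tray may be knocked a few centimetres aside while the robot is not near it.
Once in a run the grip may slacken for a moment while it holds something.
It also fails if it takes over 210 s, if anything falls off the work surface, if the arm or the gripper's body presses on something with over 40 N, if the wrist force passes 120 N, or if a joint passes its speed limit or range.

ROBOT

A 7-joint arm with a two-finger parallel gripper is mounted at the origin on the work surface. World frame = base frame: x ahead of the robot, y to its left, z up, the work surface at z = 0. Lengths are in m, angles in rad, forces in N, time in s.
With the tool pointing down it reaches from about 0.35 to 0.9 m from the base axis. Payload 8.1 kg.
Tool frame: the origin (TCP) lies where the fingers leave the gripper's body, on its centre line; the fingertips stand 66 mm ahead of it and the grasp point (between the pads) lies 47 mm ahead of it (arm.tip_reach is the distance from the TCP to the fingertips, in m); z points along the fingers, y is the direction in which the jaws open and shut (so a half turn about z gives the same grasp; the last joint's range is limited). The gripper opens to 92 mm and grips with 3 to 60 N. Pads are 19 mm wide; open, the fingers measure 130 mm over their backs; the gripper's body (75 mm by 190 mm) begins 47 mm behind the grasp point.
Start: joints at [-1.278, 0.434, 0.025, 1.573, -0.012, 1.134, -0.075], TCP at [0.241, 0.577, 0.292] pointing down, gripper open.
Joint ranges: [-2.62, 2.62], [-0.44, 2.09], [-1.27, 1.32], [0.08, 2.57], [-1.32, 4.46], [0.12, 2], [-2.74, 2.74]. Speed limits (rad/s): [2.22, 2.22, 3.01, 3.01, 3.14, 3.14, 3.14].

INTERFACE

Orientations are given as a rotation vector (axis times angle).
In Python, from cell import arm gives the robot as it stands.
- The arm moves only by the tool carry_out, never from a script. Its argument "plan" is a list of rows, each a list of 5 numbers: the shift along the world's x, y, z in cm, then the turn about the world's z in rad, then the finger opening in cm, from 0 to 9.18. In form: [[tx, ty, tz, spin, fingers], ...]. A call has 1 to 20 rows; each row is the pose to reach, as a shift and turn from the pose measured when the call began; what a row does not reach only later rows make up. A row lasts 1/10 s, in which the tool goes at most 50 mm and 8.59 degrees, less where a joint would pass 70% of its speed; a pose out of reach is approached as far as the arm can. A call with a gripper value outside its range is refused whole. The fingers move at their own pace and stop on an object; "squeeze" is the grip in N (left out, the last holds). Time passes only in rows, so rows that repeat a pose let the fingers close. It gives the time, the measured TCP pose, the force and the opening at its end, in the units of the state.
- arm.observe(): the state, without advancing time (a new reading comes with each control period).
- arm.get_image(name): name is "scene" or "top"; returns (picture, depth): 420x560x3 uint8, red, green, blue; 420x560 float32, m along the optical axis (not along the pixel's ray), 0 where there is no reading.
- arm.get_calibration(name): a dict with "intrinsics" (3x3 intrinsics, pixels), "rvec" (rotation vector, rad) and "tvec" (3), from world to camera coordinates, as OpenCV has them. Camera axes: x right, y down, z forward; pixel columns grow to the right and rows downward; lengths in m; the calibration is good to about 2 mm. A picture is of the moment at which its call begins. get_calibration takes no time and is no camera call.
- arm.sign_off(): hands the job in, once; it reports no verdict.
The state is a dict: "clock": time; "joints": joint angles; "dq": joint speeds; "joint_efforts": joint torques, N m; "position": TCP position; "ee_rot": TCP orientation; "force": force on the tool from outside, world axes, zero at the start; "ft_torque": the same for the moment, N m; "width": opening from 0.0 (shut) to 1.0 (fully open).
Only numpy, scipy, OpenCV 4.12 (cv2) and the standard library are available. Lean on these libraries where they do the work, as an engineer would, in place of code of your own. Each camera call takes 0.05 s, during which the arm holds its last target. There are 200 camera calls.

## Working session

There is one attempt and no reset: what is moved stays moved. The work goes in short steps, Python scripts to look and compute and a tool call to move; the robot and the scene stay as the last step left them, time stands still between calls to the robot, and variables do not carry over. Pictures are saved under pics/ and viewed, about 12 in all and at most 16, crops included, and the job is handed in when it is done.

Besides the shell and the picture viewer there is one more tool, called as name([rows], argument=value, ...), one row to a line, values as JSON. carry_out: Moves the arm, as the interface text tells. Its arguments: {"type":"object","properties":{"plan":{"type":"array"},"squeeze":{"type":"number"}},"required":["plan"]}

```bash
mkdir -p pics
cat > h.py <<'E'
import numpy as np, cv2
from cell import arm
def cal(n):
    c=arm.get_calibration(n); R=cv2.Rodrigues(np.array(c["rvec"],float))[0]
    return np.array(c["intrinsics"],float),R,np.array(c["tvec"],float).reshape(3)
def snap(n,f=None):
    p,d=arm.get_image(n)
    if f: cv2.imwrite("pics/"+f,p[:,:,::-1])
    return p,d
def cloud(n,d):
    K,R,t=cal(n); v,u=np.mgrid[:d.shape[0],:d.shape[1]]
    P=np.stack([(u-K[0,2])/K[0,0]*d,(v-K[1,2])/K[1,1]*d,d],-1)
    return (P-t)@R
def ray(n,u,v,z):
    K,R,t=cal(n); c=-R.T@t; r=R.T@np.linalg.inv(K)@np.array([u,v,1.])
    return c+r*(z-c[2])/r[2]
def proj(n,X):
    K,R,t=cal(n); q=K@(R@np.array(X,float)+t); return q[:2]/q[2]
E
python3 - <<'E'
from h import *
for n in("top","scene"):
    p,d=snap(n,n+"0.png"); K,R,t=cal(n); print(n,-R.T@t,R[2],K[0,0])
s=arm.observe(); print(s)
E
```

```text
top [ 0.28585907 -0.115423    1.55501015] [ 0.20600542  0.00106563 -0.97855027] 500.17227398699157
scene [1.22861719 0.5058469  0.70977596] [-0.58766867 -0.57461445 -0.56961722] 437.35834715374347
{'clock': 0.1, 'joints': array([-1.27763932,  0.43516137,  0.02496824,  1.57395128, -0.01158018,
        1.13399978, -0.07509504]), 'dq': array([ 0.00095992, -0.00216058,  0.00138664, -0.00137194,  0.00116137,
       -0.0013455 , -0.00140609]), 'joint_efforts': array([ 4.00376797e-03, -6.69122815e+01,  9.88434814e-01, -3.15147972e+01,
       -6.05082745e-02,  3.74116504e-02,  9.82210486e-05]), 'position': array([0.24085185, 0.57635907, 0.29153952]), 'ee_rot': array([-6.17656909e-01, -3.08014312e+00,  2.15038338e-03]), 'force': array([-0.68585967, -0.03403778,  0.3848399 ]), 'ft_torque': array([-0.0031769 ,  0.03153567,  0.04212243]), 'width': 0.9999131555633809}
```

View pics/top0.png

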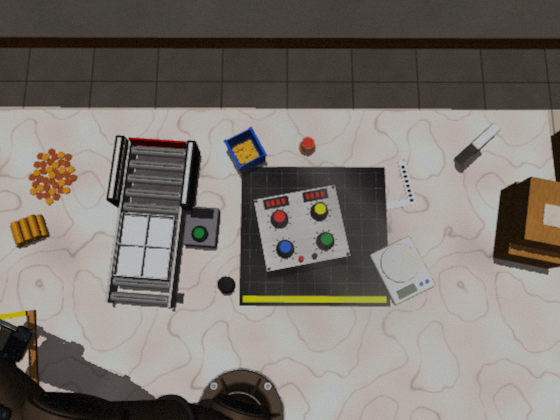

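View pics/scene0.png

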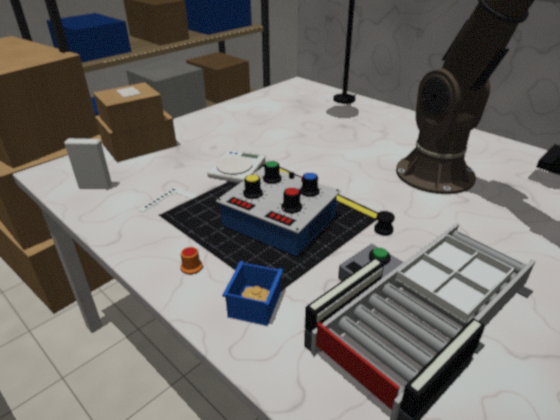

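The top view shows all four knobs on the supply: red (280,217), yellow (320,210), blue (285,248) and green (326,240). The orange look-alike is at (307,146), the tray at (145,247), the bay above it around (155,170), and the green button at (200,233). The scene view agrees.

```bash
cat >> h.py <<'E'
H={'red':((0,8),(170,180)),'yellow':((22,35),),'green':((45,85),),'blue':((105,130),)}
def blob(p,col,win,smin=100,vmin=60):
    """largest colour blob centroid inside win=(u0,v0,u1,v1)"""
    u0,v0,u1,v1=win; h=cv2.cvtColor(np.ascontiguousarray(p[v0:v1,u0:u1]),cv2.COLOR_RGB2HSV)
    m=sum(cv2.inRange(h,(a,smin,vmin),(b,255,255)) for a,b in H[col])
    n,l,s,c=cv2.connectedComponentsWithStats(m)
    if n<2: return None
    i=1+s[1:,4].argmax(); return c[i]+[u0,v0],s[i,4]
def tool():
    s=arm.observe(); R=cv2.Rodrigues(s['ee_rot'])[0]
    print('t',round(s['clock'],2),'tcp',s['position'].round(4),'jaw yaw',round(float(np.arctan2(R[1,1],R[0,1])),3),'tilt',R[:,2].round(3),'q7',s['joints'][6].round(3),'F',s['force'].round(1),'w',round(s['width']*91.8,1))
    return s
def white(P,p,zlo,zhi,win):
    u0,v0,u1,v1=win; Q=P[v0:v1,u0:u1]; c=p[v0:v1,u0:u1].astype(int)
    return Q[(Q[...,2]>zlo)&(Q[...,2]<zhi)&(c.min(-1)>150)]
E
python3 - <<'E'
from h import *
pt,dt=snap("top"); ps,ds=snap("scene")
W={'red':(265,203,295,232),'yellow':(306,195,334,224),'blue':(270,233,300,262),'green':(313,226,340,255)}
W2={'red':(280,183,303,203),'yellow':(243,170,262,188),'blue':(300,170,320,186),'green':(262,158,282,172)}
for k in W:
    b=blob(pt,k,W[k]); b2=blob(ps,k,W2[k])
    print(k,b,ray('top',*b[0],.14).round(4),b2 and ray('scene',*b2[0],.14).round(4))
b=blob(pt,'green',(185,220,215,250));print('btn',b,ray('top',*b[0],.055).round(4)); b=blob(ps,'green',(365,240,395,268));print(ray('scene',*b[0],.055).round(4))
P=cloud('top',dt)
for (u,v) in [(280,217),(300,230),(200,233),(207,216),(125,225),(160,225),(145,247),(155,180),(157,141)]: print(u,v,P[v,u].round(3))
# tray top
K=(P[...,2]>.062)&(P[...,2]<.089)&(pt.min(-1)>140); K[:205]=0;K[:,:95]=0;K[:,190:]=0;K[310:]=0
q=P[K][:,:2]; print(K.sum(),cv2.minAreaRect(q.astype(np.float32)))
vv=np.argwhere(K);print(vv.min(0),vv.max(0))
S=(P[...,2]>.085)&(P[...,2]<.097); S[:180]=0;S[275:]=0;S[:,:245]=0;S[:,360:]=0
print(S.sum(),cv2.minAreaRect(P[S][:,:2].astype(np.float32)))
tool()
c=cv2.resize(pt[125:315,95:345],None,fx=3.2,fy=3.2,interpolation=cv2.INTER_CUBIC); cv2.imwrite('pics/crop1.png',c[:,:,::-1])
E
```

```text
red (array([278.95      , 215.88333333]), np.int32(120)) [ 0.5609 -0.1138  0.14  ] [ 0.5636 -0.1097  0.14  ]
yellow (array([319.60683761, 208.2991453 ]), np.int32(117)) [ 0.5837 -0.2313  0.14  ] [ 0.5871 -0.2268  0.14  ]
blue (array([284.79674797, 246.39837398]), np.int32(123)) [ 0.4726 -0.1308  0.14  ] [ 0.4766 -0.1261  0.14  ]
green (array([326.33333333, 238.51428571]), np.int32(105)) [ 0.4957 -0.2494  0.14  ] [ 0.4999 -0.2439  0.14  ]
btn (array([198.34042553, 232.61702128]), np.int32(94)) [0.5248 0.1306 0.055 ]
[0.5174 0.1265 0.055 ]
280 217 [ 0.557 -0.117  0.144]
300 230 [ 0.528 -0.176  0.092]
200 233 [0.522 0.124 0.065]
207 216 [0.579 0.108 0.042]
125 225 [0.545 0.351 0.068]
160 225 [0.547 0.247 0.062]
145 247 [0.478 0.285 0.072]
155 180 [0.687 0.269 0.064]
157 141 [0.804 0.263 0.09 ]
2172 ((0.4566341042518616, 0.2909413278102875), (0.193913534283638, 0.2945900857448578), 85.90326690673828)
[205 104] [306 180]
4741 ((0.5367085933685303, -0.17815621197223663), (0.22070905566215515, 0.25043317675590515), 10.939207077026367)
t 0.2 tcp [0.2409 0.5765 0.2918] jaw yaw 1.175 tilt [-0.    -0.001 -1.   ] q7 -0.075 F [0.5 0.6 0.2] w 91.9
```

View pics/crop1.png

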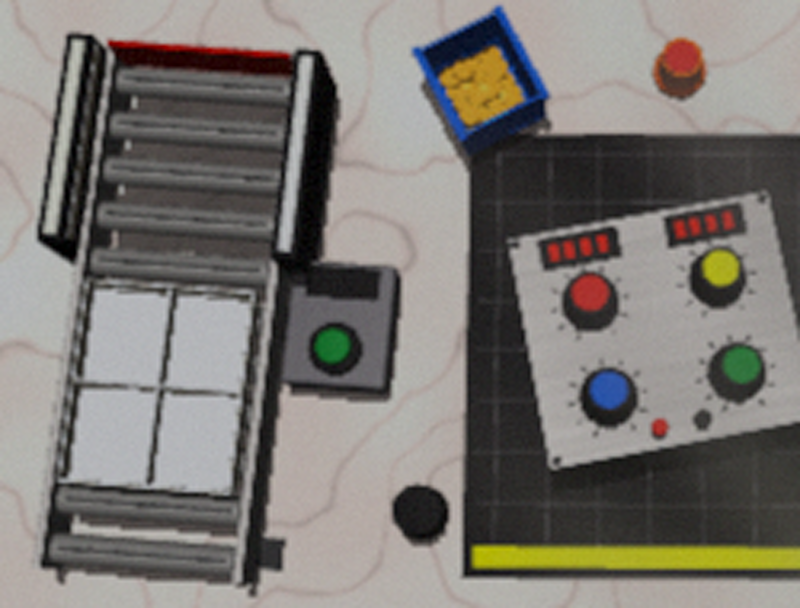

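The crop shows the tray dividers crossing at about (163,387) in crop pixels, with all four compartments empty. The coloured discs are clear. The two views agree to about 4 mm, so I'll average them and move to hover above the red knob.

carry_out([
  [32.1,-68.8,-2,-1.37,7],
  [32.1,-68.8,-2,-1.37,7],
  [32.1,-68.8,-2,-1.37,7],
  [32.1,-68.8,-2,-1.37,7],
  [32.1,-68.8,-2,-1.37,7],
  [32.1,-68.8,-2,-1.37,7],
  [32.1,-68.8,-2,-1.37,7],
  [32.1,-68.8,-2,-1.37,7],
  [32.1,-68.8,-2,-1.37,7],
  [32.1,-68.8,-2,-1.37,7],
  [32.1,-68.8,-2,-1.37,7],
  [32.1,-68.8,-2,-1.37,7],
  [32.1,-68.8,-2,-1.37,7],
  [32.1,-68.8,-2,-1.37,7],
  [32.1,-68.8,-2,-1.37,7],
  [32.1,-68.8,-2,-1.37,7],
  [32.1,-68.8,-2,-1.37,7],
  [32.1,-68.8,-2,-1.37,7],
])

```text
clock: 2.0
position: [0.5615, -0.1102, 0.2714]
ee_rot: [-2.425, -1.994, 0.001]
force: [-0.7, 1.6, 0.5]
width: 0.759
```

Run:
```python
from h import *
tool(); p,d=snap('scene'); 
c=cv2.resize(p[90:260,190:400],None,fx=3.5,fy=3.5,interpolation=cv2.INTER_CUBIC); cv2.imwrite('pics/c2.png',c[:,:,::-1])
print(arm.observe()['joints'].round(2))
```

```text
t 2.0 tcp [ 0.5615 -0.1102  0.2714] jaw yaw -0.194 tilt [-0.002  0.001 -1.   ] q7 0.156 F [-0.7  1.6  0.5] w 69.7
[-0.32  0.4   0.58  1.77 -0.25  1.05  0.16]
```

View pics/c2.png

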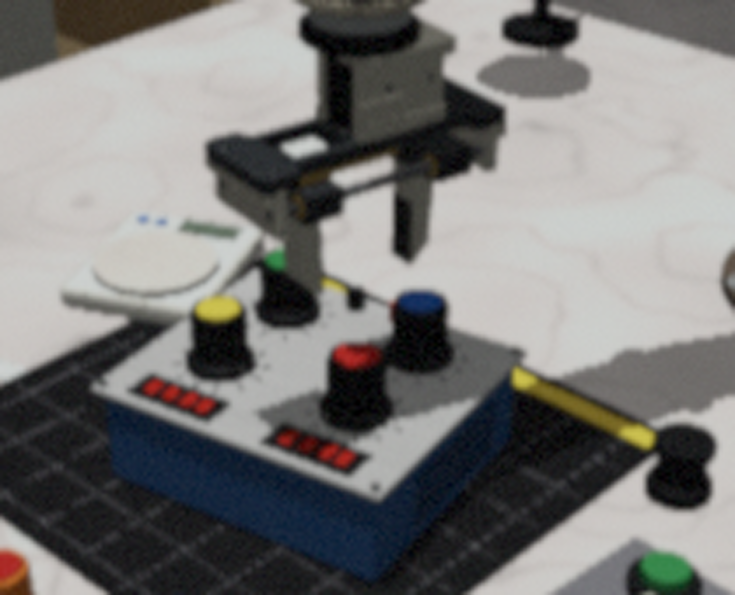

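The gripper hovers over the red knob with the jaws 70 mm apart. In the crop the knob sits between the finger directions, with its top at (357,355). I'll check the fingertip projection against the camera offset.

Run:
```python
from h import *
s=arm.observe(); p0=s['position']; R=cv2.Rodrigues(s['ee_rot'])[0]
for sg in(1,-1):
    for wx in (-.0095,.0095):
        X=p0+R@[wx,sg*.035,.066]; a=proj('scene',X); print(sg,wx,((a-[190,90])*3.5).round(0))
```

```text
1 -0.0095 [308. 281.]
1 0.0095 [324. 292.]
-1 -0.0095 [391. 252.]
-1 0.0095 [408. 262.]
```

carry_out([
  [0.1,-0.2,-4,0,7],
  [0.1,-0.2,-7,0,7],
  [0.1,-0.2,-9.1,0,7],
  [0.1,-0.2,-9.1,0,7],
  [0.1,-0.2,-9.1,0,3.5],
  [0.1,-0.2,-9.1,0,3.5],
  [0.1,-0.2,-9.1,0,3.5],
  [0.1,-0.2,-9.1,0,3.5],
  [0.1,-0.2,-9.1,0,3.5],
  [0.1,-0.2,-9.1,0,3.5],
  [0.1,-0.2,-9.1,0,3.5],
], squeeze=55)

```text
clock: 3.15
position: [0.5607, -0.1111, 0.1811]
ee_rot: [-2.421, -1.993, 0.003]
force: [-9.9, 3.2, 9.8]
width: 0.449
```

carry_out([
  [0,0,0.0,0.15,3.5],
  [0,0,0.03,0.3,3.5],
  [0,0,0.08,0.45,3.5],
  [0,0,0.1,0.5,3.5],
  [0,0,0.13,0.36,3.5],
  [0,0,0.16,0.22,3.5],
  [0,0,0.19,0.08,3.5],
  [0,0,0.22,-0.06,3.5],
  [0,0,0.25,-0.2,3.5],
  [0,0,0.28,-0.34,3.5],
  [0,0,0.3,-0.48,3.5],
])

```text
clock: 4.25
position: [0.5606, -0.1106, 0.1838]
ee_rot: [-2.828, -1.354, 0.001]
force: [2.0, -0.8, -12.0]
width: 0.446
```

```bash
python3 -c "
from h import *
print(tool()['ft_torque'])"
```

```text
t 4.25 tcp [ 0.5606 -0.1106  0.1838] jaw yaw -0.678 tilt [-0.003  0.005 -1.   ] q7 -0.173 F [  2.   -0.8 -12. ] w 41.0
[-0.40045461 -0.35640203  0.28639907]
```

carry_out([
  [0,0,0.03,0.15,3.5],
  [0,0,0.06,0.3,3.5],
  [0,0,0.09,0.45,3.5],
  [0,0,0.12,0.6,3.5],
  [0,0,0.15,0.75,3.5],
  [0,0,0.18,0.9,3.5],
  [0,0,0.2,0.98,3.5],
  [0,0,0.23,0.83,3.5],
  [0,0,0.26,0.68,3.5],
  [0,0,0.29,0.53,3.5],
  [0,0,0.32,0.38,3.5],
  [0,0,0.35,0.23,3.5],
  [0,0,0.38,0.08,3.5],
  [0,0,0.4,0.0,3.5],
  [0,0,0.43,0.15,3.5],
  [0,0,0.46,0.3,3.5],
  [0,0,0.49,0.45,3.5],
  [0,0,0.52,0.6,3.5],
  [0,0,0.55,0.75,3.5],
  [0,0,0.58,0.9,3.5],
])

```text
clock: 6.25
position: [0.5603, -0.1112, 0.1891]
ee_rot: [-1.952, -2.455, 0.007]
force: [0.5, -2.4, -10.8]
width: 0.449
```

Run:
```python
from h import *
print(tool()['ft_torque'])
p,d=snap('scene')
c=cv2.resize(p[120:260,200:370],None,fx=4,fy=4,interpolation=cv2.INTER_CUBIC); cv2.imwrite('pics/c3.png',c[:,:,::-1])
```

```text
t 6.25 tcp [ 0.5603 -0.1112  0.1891] jaw yaw 0.227 tilt [-0.007 -0.    -1.   ] q7 0.563 F [  0.5  -2.4 -10.8] w 41.2
[-0.6104177  -0.24090557 -0.22180442]
```

View pics/c3.png

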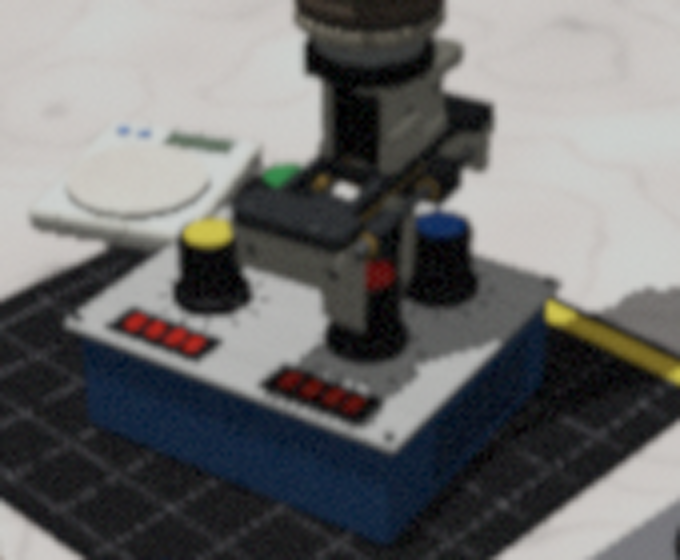

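The red knob is gripped at (370,300) in the crop and rising, and the supply lies flat. I'll carry on rocking.

carry_out([
  [0,0,0.03,-0.15,3.5],
  [0,0,0.06,-0.3,3.5],
  [0,0,0.1,-0.45,3.5],
  [0,0,0.14,-0.6,3.5],
  [0,0,0.17,-0.75,3.5],
  [0,0,0.2,-0.9,3.5],
  [0,0,0.23,-0.75,3.5],
  [0,0,0.26,-0.6,3.5],
  [0,0,0.3,-0.45,3.5],
  [0,0,0.34,-0.3,3.5],
  [0,0,0.37,-0.15,3.5],
  [0,0,0.4,0,3.5],
  [0,0,0.43,-0.15,3.5],
  [0,0,0.46,-0.3,3.5],
  [0,0,0.5,-0.45,3.5],
  [0,0,0.54,-0.6,3.5],
  [0,0,0.57,-0.75,3.5],
  [0,0,0.6,-0.9,3.5],
  [0,0,0.64,-0.75,3.5],
  [0,0,0.68,-0.6,3.5],
])

```text
clock: 8.3
position: [0.5604, -0.1108, 0.1965]
ee_rot: [-2.579, -1.783, 0.003]
force: [-0.6, -0.5, -1.5]
width: 0.447
```

carry_out([
  [0,0,0.05,0.15,3.5],
  [0,0,0.1,0.3,3.5],
  [0,0,0.15,0.45,3.5],
  [0,0,0.2,0.3,3.5],
  [0,0,0.25,0.15,3.5],
  [0,0,0.3,0,3.5],
  [0,0,0.5,0.1,3.5],
  [0,0,0.8,0.2,3.5],
  [0,0,1.3,0.2,3.5],
  [0,0,2.5,0.2,3.5],
  [0,0,5,0.2,3.5],
  [0,0,8,0.2,3.5],
  [0,0,8,0.2,3.5],
])

```text
clock: 9.6
position: [0.5623, -0.1116, 0.2812]
ee_rot: [-2.397, -2.03, -0.004]
force: [0.2, 0.1, -0.8]
width: 0.446
```

Run:
```python
from h import *
tool()
p,d=snap('scene'); pt,dt=snap('top')
c=cv2.resize(p[60:400,190:540],None,fx=1.7,fy=1.7,interpolation=cv2.INTER_CUBIC); cv2.imwrite('pics/c4.png',c[:,:,::-1])
for k,u,v in [('A',95+90/3.2,125+285/3.2),('B',95+258/3.2,125+297/3.2),('C',95+60/3.2,125+482/3.2),('D',95+240/3.2,125+492/3.2),('X',95+163/3.2,125+387/3.2)]: print(k,ray('top',u,v,.085).round(3))
g=cv2.resize(pt[200:310,100:190],None,fx=5.4,fy=5.4,interpolation=cv2.INTER_CUBIC); cv2.imwrite('pics/c4t.png',g[:,:,::-1])
```

```text
t 9.6 tcp [ 0.5623 -0.1116  0.2812] jaw yaw -0.165 tilt [ 0.001  0.002 -1.   ] q7 0.174 F [ 0.2  0.1 -0.8] w 41.0
A [0.575 0.353 0.085]
B [0.565 0.195 0.085]
C [0.392 0.368 0.085]
D [0.384 0.203 0.085]
X [0.48  0.279 0.085]
```

View pics/c4.png

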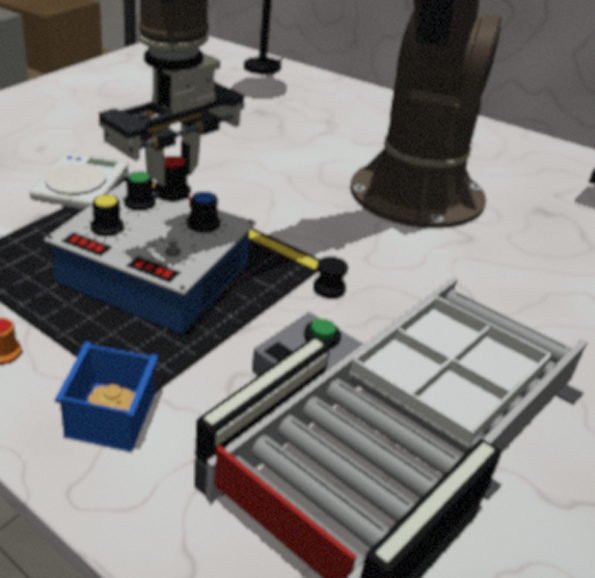

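View pics/c4t.png

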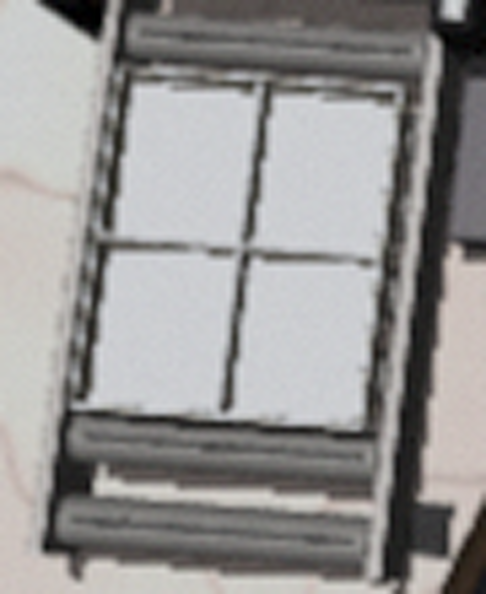

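The red knob is off and held, the spindle is bare and the supply is flat. The top crop shows four clean compartments around the divider crossing at about (245,248). I'll locate the compartments as blobs.

```bash
cat >> h.py <<'E'
def comps(p=None,win=(85,120,200,320)):
    if p is None: p,_=snap('top')
    u0,v0,u1,v1=win; c=p[v0:v1,u0:u1].astype(int)
    m=((c.min(-1)>165)&(c[...,2]>=c[...,0]-1)).astype(np.uint8)
    m=cv2.morphologyEx(m,cv2.MORPH_OPEN,np.ones((3,3)))
    n,l,s,_=cv2.connectedComponentsWithStats(m,connectivity=4)
    for i in range(1,n):
        if s[i,4]>150:
            k=cv2.findContours((l==i).astype(np.uint8),cv2.RETR_EXTERNAL,cv2.CHAIN_APPROX_NONE)[0][0][:,0,:]+[u0,v0]
            q=np.array([ray('top',a,b,.063)[:2] for a,b in k],np.float32)
            r=cv2.minAreaRect(q); print('px',k.mean(0).round(0),'ctr',np.round(r[0],4),'size',np.round(r[1],3),'ang',round(r[2],1))
E
python3 -c "
from h import *
p,_=snap('top');comps(p);print(p[235,130],p[290,210])"
```

```text
px [ 99. 216.] ctr [0.5791 0.4364] size [0.087 0.079] ang 4.8
px [134. 230.] ctr [0.5295 0.3234] size [0.07  0.087] ang 86.3
px [160. 233.] ctr [0.5242 0.2453] size [0.069 0.086] ang 85.6
px [130. 261.] ctr [0.4366 0.33  ] size [0.07  0.088] ang 86.3
px [156. 263.] ctr [0.4313 0.252 ] size [0.07  0.088] ang 86.5
[204 206 212] [21 25 27]
```

carry_out([
  [-0.5,4.5,0,0.05,3.5],
  [-1,9,0,0.1,3.5],
  [-1.5,13.5,0,0.1,3.5],
  [-2,18,0,0.1,3.5],
  [-2.5,22.5,0,0.1,3.5],
  [-3,27,0,0.1,3.5],
  [-3.3,31.5,0,0.1,3.5],
  [-3.3,36,0,0.1,3.5],
  [-3.3,40.5,0,0.1,3.5],
  [-3.3,43.7,0,0.1,3.5],
  [-3.3,43.7,0,0.1,3.5],
  [-3.3,43.7,-4,0.1,3.5],
  [-3.3,43.7,-8,0.1,3.5],
  [-3.3,43.7,-10,0.1,3.5],
  [-3.3,43.7,-11,0.1,3.5],
  [-3.3,43.7,-11,0.1,3.5],
  [-3.3,43.7,-11,0.1,3.5],
])

```text
clock: 11.45
position: [0.5279, 0.3262, 0.1675]
ee_rot: [-2.287, -2.146, 0.003]
force: [-0.3, 0.0, -0.3]
width: 0.449
```

Run:
```python
from h import *
tool()
p,d=snap('scene')
c=cv2.resize(p[160:370,320:560],None,fx=3,fy=3,interpolation=cv2.INTER_CUBIC); cv2.imwrite('pics/c5.png',c[:,:,::-1])
```

```text
t 11.45 tcp [0.5279 0.3262 0.1675] jaw yaw -0.064 tilt [-0.005  0.003 -1.   ] q7 -0.458 F [-0.3  0.  -0.3] w 41.2
```

View pics/c5.png

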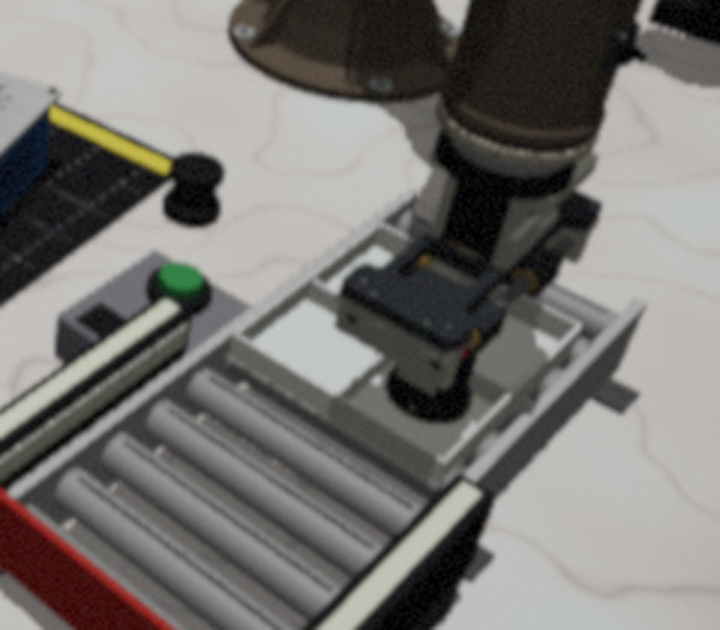

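The knob hangs over the far-left compartment at (430,390) in the crop. Lowering it now.

carry_out([
  [0,0,-0.6,0,3.5],
  [0,0,-1.1,0,3.5],
  [0,0,-1.35,0,3.5],
  [0,0,-1.35,0,3.5],
])

```text
clock: 11.9
position: [0.528, 0.3265, 0.1543]
ee_rot: [-2.287, -2.146, 0.001]
force: [0.4, 0.0, -1.1]
width: 0.451
```

carry_out([
  [0,0,-0.1,0,3.5],
  [0,0,-0.1,0,4.4],
  [0,0,-0.1,0,5],
  [0,0,-0.1,0,6],
  [0,0,-0.1,0,6],
  [0,0,3,0,6],
  [0,0,7,0,6],
  [0,0,11,0,6],
  [0,-5,11,0,6],
  [0,-10,11,0,6],
  [0,-15,11,0,6],
  [0,-20,11,0,6],
  [0,-25,11,0,7],
])

```text
clock: 13.2
position: [0.5276, 0.0746, 0.2645]
ee_rot: [-2.287, -2.146, 0.0]
force: [1.8, 0.3, -0.5]
width: 0.699
```

Run:
```python
from h import *
tool()
p,d=snap('top'); comps(p); b=blob(p,'red',(115,205,180,285)); print(b, ray('top',*b[0],.113).round(4))
W={'yellow':(306,195,334,224),'blue':(270,233,300,262),'green':(313,226,340,255)}
for k in W: b=blob(p,k,W[k]); print(k,ray('top',*b[0],.14).round(4))
```

```text
t 13.2 tcp [0.5276 0.0746 0.2645] jaw yaw -0.063 tilt [-0.004  0.004 -1.   ] q7 -0.108 F [ 1.8  0.3 -0.5] w 64.2
px [ 99. 215.] ctr [0.5796 0.4364] size [0.091 0.079] ang 4.8
px [136. 220.] ctr [0.5561 0.3218] size [0.071 0.034] ang 85.0
px [152. 232.] ctr [0.5265 0.2697] size [0.02  0.084] ang 85.6
px [134. 240.] ctr [0.5018 0.3242] size [0.033 0.069] ang 0.2
px [130. 261.] ctr [0.4366 0.3298] size [0.07  0.088] ang 86.9
(array([129.21551724, 228.        ]), np.int32(116)) [0.5284 0.3236 0.113 ]
yellow [ 0.5836 -0.2312  0.14  ]
blue [ 0.4725 -0.1307  0.14  ]
green [ 0.4955 -0.2494  0.14  ]
```

Red is in its compartment and the supply hasn't moved. Next is blue.

carry_out([
  [-1.4,-5,0,-0.1,7],
  [-2.8,-10,0,-0.2,7],
  [-4.2,-15,0,-0.2,7],
  [-5.6,-19,0,-0.2,7],
  [-5.6,-20.3,0,-0.2,7],
  [-5.6,-20.3,0,-0.2,7],
  [-5.6,-20.3,-4,-0.2,7],
  [-5.6,-20.3,-7,-0.2,7],
  [-5.6,-20.3,-8.4,-0.2,7],
  [-5.6,-20.3,-8.4,-0.2,7],
  [-5.6,-20.3,-8.4,-0.2,3.5],
  [-5.6,-20.3,-8.4,-0.2,3.5],
  [-5.6,-20.3,-8.4,-0.2,3.5],
  [-5.6,-20.3,-8.4,-0.2,3.5],
  [-5.6,-20.3,-8.4,-0.2,3.5],
  [-5.6,-20.3,-8.4,-0.2,3.5],
  [-5.6,-20.3,-8.4,-0.2,3.5],
], squeeze=55)

```text
clock: 14.95
position: [0.4701, -0.138, 0.1814]
ee_rot: [-2.5, -1.895, 0.006]
force: [-6.2, 2.5, 9.7]
width: 0.442
```

The tool ended up 10 mm off in y. I'll open, check, and re-centre.

carry_out([
  [0,0,0,0,5],
  [0,0,0,0,7],
  [0,0,0,0,7],
  [0,0,3.5,0,7],
  [0,0,7,0,7],
  [0,0,7,0,7],
  [0,0,7,0,7],
])

```text
clock: 15.65
position: [0.4706, -0.138, 0.252]
ee_rot: [-2.5, -1.896, 0.003]
force: [-0.2, -0.6, -1.0]
width: 0.761
```

Run:
```python
from h import *
tool()
p,d=snap('scene');pt,_=snap('top')
for k,w in {'yellow':(236,165,265,190),'green':(262,156,282,172)}.items():
    b=blob(p,k,w); print(k,b,b and ray('scene',*b[0],.14).round(4))
W={'yellow':(306,195,334,224),'blue':(270,233,300,262),'green':(313,226,340,255)}
for k in W: b=blob(pt,k,W[k]); print(k,b and (b[1],ray('top',*b[0],.14).round(4)))
c=cv2.resize(p[120:260,200:370],None,fx=4,fy=4,interpolation=cv2.INTER_CUBIC); cv2.imwrite('pics/c6.png',c[:,:,::-1])
tool()
```

```text
t 15.65 tcp [ 0.4706 -0.138   0.252 ] jaw yaw -0.273 tilt [-0.004  0.002 -1.   ] q7 0.134 F [-0.2 -0.6 -1. ] w 69.8
yellow (array([251.9382716, 178.2345679]), np.int32(81)) [ 0.5874 -0.2262  0.14  ]
green (array([271.25      , 164.15384615]), np.int32(52)) [ 0.5004 -0.2436  0.14  ]
yellow (np.int32(48), array([ 0.587 , -0.2396,  0.14  ]))
blue None
green (np.int32(111), array([ 0.4955, -0.2492,  0.14  ]))
t 15.75 tcp [ 0.4697 -0.1378  0.2507] jaw yaw -0.273 tilt [-0.007  0.002 -1.   ] q7 0.134 F [ 0.7 -0.9 -0.2] w 69.9
```

View pics/c6.png

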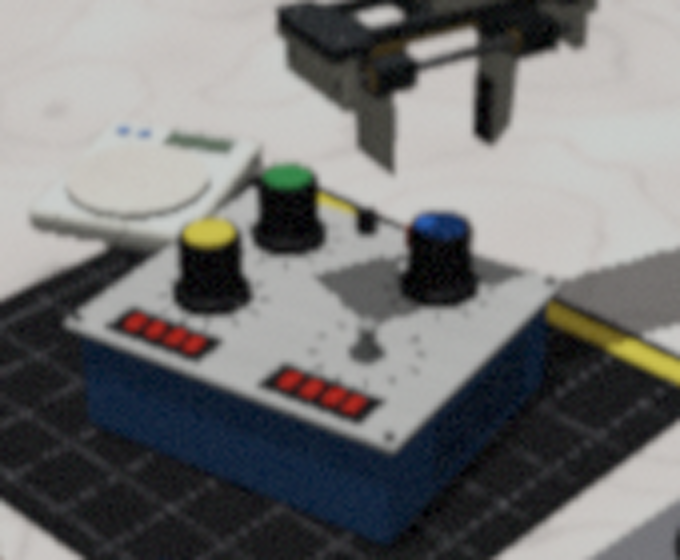

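The supply hasn't moved and blue is still seated. From now on I'll settle before each call and shift onto the axis.

carry_out([
  [0.2,1.0,0,0,7],
  [0.2,1.0,0,0,7],
  [0.2,1.0,-3.5,0,7],
  [0.2,1.0,-6,0,7],
  [0.2,1.0,-7,0,7],
  [0.2,1.0,-7,0,7],
  [0.2,1.0,-7,0,3.5],
  [0.2,1.0,-7,0,3.5],
  [0.2,1.0,-7,0,3.5],
  [0.2,1.0,-7,0,3.5],
  [0.2,1.0,-7,0,3.5],
  [0.2,1.0,-7,0,3.5],
  [0.2,1.0,-7,0,3.5],
])

```text
clock: 17.05
position: [0.4727, -0.1279, 0.1814]
ee_rot: [-2.5, -1.896, 0.004]
force: [2.6, 0.5, 5.7]
width: 0.444
```

carry_out([
  [0,0,0.0,0.15,3.5],
  [0,0,0.03,0.3,3.5],
  [0,0,0.07,0.45,3.5],
  [0,0,0.1,0.5,3.5],
  [0,0,0.13,0.36,3.5],
  [0,0,0.16,0.22,3.5],
  [0,0,0.19,0.08,3.5],
  [0,0,0.22,-0.06,3.5],
  [0,0,0.25,-0.2,3.5],
  [0,0,0.28,-0.34,3.5],
  [0,0,0.3,-0.48,3.5],
  [0,0,0.33,-0.34,3.5],
  [0,0,0.36,-0.2,3.5],
  [0,0,0.39,-0.06,3.5],
  [0,0,0.42,0.08,3.5],
  [0,0,0.45,0.22,3.5],
  [0,0,0.48,0.36,3.5],
  [0,0,0.5,0.5,3.5],
])

```text
clock: 18.85
position: [0.4724, -0.1274, 0.1858]
ee_rot: [-1.946, -2.461, 0.006]
force: [3.3, 0.9, -6.2]
width: 0.445
```

carry_out([
  [0,0,0.04,-0.15,3.5],
  [0,0,0.07,-0.3,3.5],
  [0,0,0.1,-0.45,3.5],
  [0,0,0.13,-0.6,3.5],
  [0,0,0.16,-0.75,3.5],
  [0,0,0.19,-0.9,3.5],
  [0,0,0.22,-0.98,3.5],
  [0,0,0.25,-0.83,3.5],
  [0,0,0.28,-0.68,3.5],
  [0,0,0.31,-0.53,3.5],
  [0,0,0.34,-0.38,3.5],
  [0,0,0.37,-0.23,3.5],
  [0,0,0.4,-0.08,3.5],
  [0,0,0.42,0,3.5],
  [0,0,0.46,-0.15,3.5],
  [0,0,0.5,-0.3,3.5],
  [0,0,0.54,-0.45,3.5],
  [0,0,0.58,-0.6,3.5],
  [0,0,0.61,-0.75,3.5],
  [0,0,0.64,-0.9,3.5],
])

```text
clock: 20.85
position: [0.4732, -0.1284, 0.1921]
ee_rot: [-2.828, -1.361, 0.001]
force: [6.1, -4.7, -10.1]
width: 0.447
```

carry_out([
  [0,0,0.04,0.15,3.5],
  [0,0,0.08,0.3,3.5],
  [0,0,0.12,0.45,3.5],
  [0,0,0.16,0.6,3.5],
  [0,0,0.2,0.75,3.5],
  [0,0,0.24,0.9,3.5],
  [0,0,0.28,0.75,3.5],
  [0,0,0.32,0.6,3.5],
  [0,0,0.36,0.45,3.5],
  [0,0,0.4,0.3,3.5],
  [0,0,0.5,0.4,3.5],
  [0,0,0.8,0.5,3.5],
  [0,0,1.3,0.5,3.5],
  [0,0,2.5,0.5,3.5],
  [0,0,5,0.6,3.5],
  [0,0,9,0.7,3.5],
  [0,0,9,0.7,3.5],
  [0,0,9,0.7,3.5],
  [0,0,9,0.7,3.5],
])

```text
clock: 22.75
position: [0.4726, -0.1281, 0.2815]
ee_rot: [-2.192, -2.246, 0.004]
force: [0.2, 0.8, -0.9]
width: 0.45
```

Run:
```python
from h import *
p,d=snap('top'); tool(); comps(p); b=blob(p,'red',(90,190,180,300)); print(b, ray('top',*b[0],.113).round(4))
W={'yellow':(306,195,334,224),'green':(313,226,340,255)}
for k in W: b=blob(p,k,W[k]); print(k,b and (b[1],ray('top',*b[0],.14).round(4)))
```

```text
t 22.8 tcp [ 0.4725 -0.1281  0.2812] jaw yaw 0.025 tilt [-0.005  0.001 -1.   ] q7 0.344 F [-0.4 -0.9 -1.6] w 41.3
px [ 98. 215.] ctr [0.5796 0.4349] size [0.092 0.082] ang 4.8
px [137. 220.] ctr [0.5576 0.3211] size [0.069 0.031] ang 85.0
px [160. 232.] ctr [0.5248 0.2452] size [0.068 0.086] ang 86.2
px [130. 261.] ctr [0.4382 0.33  ] size [0.069 0.086] ang 86.0
px [156. 263.] ctr [0.4325 0.2519] size [0.069 0.085] ang 87.0
(array([129.1754386 , 228.09649123]), np.int32(114)) [0.5281 0.3237 0.113 ]
yellow (np.int32(100), array([ 0.5829, -0.2343,  0.14  ]))
green (np.int32(111), array([ 0.4955, -0.2492,  0.14  ]))
```

carry_out([
  [-0.5,5,0,-0.09,3.5],
  [-1,10,0,-0.09,3.5],
  [-1.5,15,0,-0.09,3.5],
  [-2,20,0,-0.09,3.5],
  [-2.5,25,0,-0.09,3.5],
  [-3,30,0,-0.09,3.5],
  [-3.6,35,0,-0.09,3.5],
  [-3.6,40,0,-0.09,3.5],
  [-3.6,44,0,-0.09,3.5],
  [-3.6,46,0,-0.09,3.5],
  [-3.6,46,-1,-0.09,3.5],
  [-3.6,46,-5,-0.09,3.5],
  [-3.6,46,-9,-0.09,3.5],
  [-3.6,46,-10.5,-0.09,3.5],
  [-3.6,46,-10.5,-0.09,3.5],
  [-3.6,46,-10.5,-0.09,3.5],
])

```text
clock: 24.4
position: [0.4369, 0.3307, 0.1762]
ee_rot: [-2.292, -2.143, 0.006]
force: [0.1, -0.1, -0.3]
width: 0.448
```

```bash
python3 -c "
from h import *
p,_=snap('scene');tool()
c=cv2.resize(p[160:370,320:560],None,fx=3,fy=3,interpolation=cv2.INTER_CUBIC); cv2.imwrite('pics/c7.png',c[:,:,::-1])"
```

```text
t 24.45 tcp [0.4372 0.3312 0.1769] jaw yaw -0.067 tilt [-0.004  0.001 -1.   ] q7 -0.651 F [ 0.2  0.7 -0.9] w 41.2
```

View pics/c7.png

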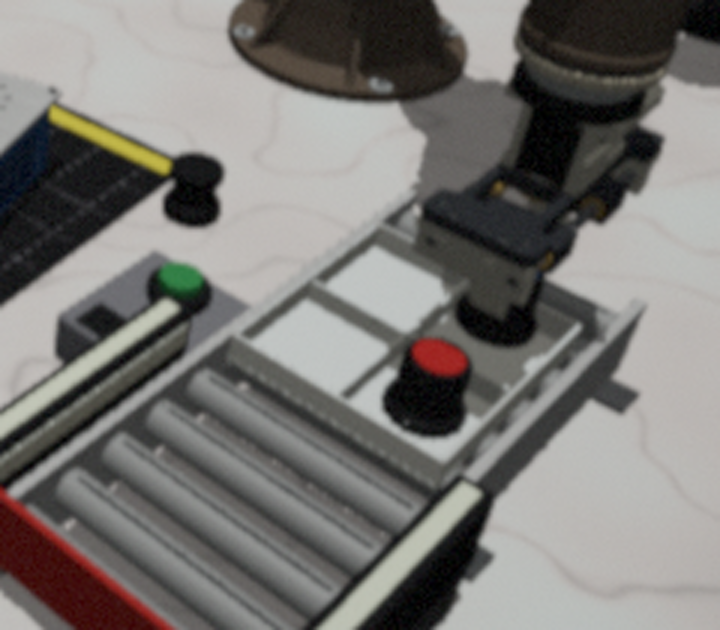

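Red stands in the far-left compartment at (430,390) in the crop, and blue is over the near-left one. Lowering and releasing blue, then moving to hover near yellow.

carry_out([
  [0,0.1,-1,0,3.5],
  [0,0.1,-1.8,0,3.5],
  [0,0.1,-2.3,0,3.5],
  [0,0.1,-2.4,0,3.5],
  [0,0.1,-2.4,0,4.4],
  [0,0.1,-2.4,0,5],
  [0,0.1,-2.4,0,6],
  [0,0.1,-2.4,0,6],
  [0,0,1,0,6],
  [0,0,5,0,6],
  [0,0,9,0,6],
  [0,-5,9,0,6],
  [1,-10,9,0,6],
  [2,-15,9,0,6],
  [3,-20,9,0,6],
  [4,-25,9,0,7],
  [5,-30,9,0,7],
  [5,-30,9,0,7],
  [5,-30,9,0,7],
])

```text
clock: 26.35
position: [0.4873, 0.0296, 0.2669]
ee_rot: [-2.296, -2.139, 0.003]
force: [-0.1, -0.0, -0.8]
width: 0.758
```

Run:
```python
from h import *
p,d=snap('top'); tool(); comps(p)
for k in('red','blue'): b=blob(p,k,(90,190,180,300)); print(k,b and (b[1],ray('top',*b[0],.113).round(4)))
W={'yellow':(306,195,334,224),'green':(313,226,340,255)}
for k in W: b=blob(p,k,W[k]); print(k,b and (b[1],ray('top',*b[0],.14).round(4)))
```

```text
t 26.4 tcp [0.4871 0.0315 0.2668] jaw yaw -0.068 tilt [-0.004  0.001 -1.   ] q7 -0.098 F [-0.1  0.9  0.6] w 69.8
px [ 98. 215.] ctr [0.5795 0.4364] size [0.092 0.079] ang 4.8
px [136. 220.] ctr [0.5595 0.3213] size [0.071 0.032] ang 82.0
px [160. 232.] ctr [0.5261 0.245 ] size [0.069 0.087] ang 85.6
px [133. 240.] ctr [0.5018 0.3251] size [0.027 0.068] ang 0.2
px [133. 250.] ctr [0.4645 0.3283] size [0.07  0.033] ang 86.6
px [156. 262.] ctr [0.4325 0.2518] size [0.07  0.087] ang 87.0
px [129. 271.] ctr [0.4087 0.3314] size [0.068 0.03 ] ang 87.4
red (np.int32(116), array([0.5297, 0.3235, 0.113 ]))
blue (np.int32(122), array([0.4382, 0.3288, 0.113 ]))
yellow (np.int32(115), array([ 0.5837, -0.2313,  0.14  ]))
green (np.int32(101), array([ 0.4958, -0.2493,  0.14  ]))
```

carry_out([
  [1.6,-4.5,0,-0.1,7],
  [3.2,-9,0,-0.2,7],
  [4.8,-13.5,0,-0.25,7],
  [6.4,-18,0,-0.25,7],
  [8,-22.5,0,-0.25,7],
  [9.6,-26,0,-0.25,7],
  [9.6,-26,0,-0.25,7],
  [9.6,-26,-2,-0.25,7],
  [9.6,-26,-5,-0.25,7],
  [9.6,-26,-7.5,-0.25,7],
  [9.6,-26,-8.6,-0.25,7],
  [9.6,-26,-8.6,-0.25,7],
  [9.6,-26,-8.6,-0.25,7],
])

```text
clock: 27.7
position: [0.5838, -0.2277, 0.1815]
ee_rot: [-2.54, -1.842, 0.002]
force: [-0.2, -0.4, -0.1]
width: 0.76
```

carry_out([
  [-0.1,-0.05,0,0,3.5],
  [-0.1,-0.05,0,0,3.5],
  [-0.1,-0.05,0,0,3.5],
  [-0.1,-0.05,0,0,3.5],
  [-0.1,-0.05,0,0,3.5],
  [-0.1,-0.05,0,0,3.5],
  [-0.1,-0.05,0,0,3.5],
])

```text
clock: 28.4
position: [0.5837, -0.2285, 0.1821]
ee_rot: [-2.542, -1.843, -0.0]
force: [4.8, -0.4, 2.6]
width: 0.446
```

carry_out([
  [0,0,0.0,0.15,3.5],
  [0,0,0.03,0.3,3.5],
  [0,0,0.07,0.45,3.5],
  [0,0,0.1,0.5,3.5],
  [0,0,0.13,0.36,3.5],
  [0,0,0.16,0.22,3.5],
  [0,0,0.19,0.08,3.5],
  [0,0,0.22,-0.06,3.5],
  [0,0,0.25,-0.2,3.5],
  [0,0,0.28,-0.34,3.5],
  [0,0,0.3,-0.48,3.5],
  [0,0,0.33,-0.34,3.5],
  [0,0,0.36,-0.2,3.5],
  [0,0,0.39,-0.06,3.5],
  [0,0,0.42,0.08,3.5],
  [0,0,0.45,0.22,3.5],
  [0,0,0.48,0.36,3.5],
  [0,0,0.5,0.5,3.5],
])

```text
clock: 30.2
position: [0.5833, -0.2285, 0.1857]
ee_rot: [-2.0, -2.419, 0.002]
force: [7.4, -1.0, -13.1]
width: 0.446
```

carry_out([
  [0,0,0.04,-0.15,3.5],
  [0,0,0.07,-0.3,3.5],
  [0,0,0.1,-0.45,3.5],
  [0,0,0.13,-0.6,3.5],
  [0,0,0.16,-0.75,3.5],
  [0,0,0.19,-0.9,3.5],
  [0,0,0.22,-0.98,3.5],
  [0,0,0.25,-0.83,3.5],
  [0,0,0.28,-0.68,3.5],
  [0,0,0.31,-0.53,3.5],
  [0,0,0.34,-0.38,3.5],
  [0,0,0.37,-0.23,3.5],
  [0,0,0.4,-0.08,3.5],
  [0,0,0.42,0,3.5],
  [0,0,0.46,-0.15,3.5],
  [0,0,0.5,-0.3,3.5],
  [0,0,0.54,-0.45,3.5],
  [0,0,0.58,-0.6,3.5],
  [0,0,0.61,-0.75,3.5],
  [0,0,0.64,-0.9,3.5],
])

```text
clock: 32.2
position: [0.5836, -0.2292, 0.1916]
ee_rot: [-2.858, -1.3, 0.0]
force: [4.6, -3.4, -6.8]
width: 0.445
```

carry_out([
  [0,0,0.04,0.15,3.5],
  [0,0,0.08,0.3,3.5],
  [0,0,0.12,0.45,3.5],
  [0,0,0.16,0.6,3.5],
  [0,0,0.2,0.75,3.5],
  [0,0,0.24,0.9,3.5],
  [0,0,0.28,0.75,3.5],
  [0,0,0.32,0.6,3.5],
  [0,0,0.36,0.45,3.5],
  [0,0,0.4,0.3,3.5],
  [0,0,0.5,0.4,3.5],
  [0,0,0.8,0.5,3.5],
  [0,0,1.3,0.5,3.5],
  [0,0,2.5,0.5,3.5],
  [0,0,5,0.6,3.5],
  [0,0,9,0.7,3.5],
  [0,0,9,0.75,3.5],
  [0,0,9,0.75,3.5],
  [0,0,9,0.75,3.5],
])

```text
clock: 34.1
position: [0.5831, -0.2289, 0.2815]
ee_rot: [-2.186, -2.252, 0.001]
force: [0.5, 1.0, -1.4]
width: 0.45
```

Run:
```python
from h import *
p,d=snap('top'); tool(); comps(p)
for k in('red','blue'): b=blob(p,k,(90,190,180,300)); print(k,b and (b[1],ray('top',*b[0],.113).round(4)))
b=blob(p,'green',(313,226,340,255)); print(b and (b[1],ray('top',*b[0],.14).round(4)))
q,_=snap('scene'); b=blob(q,'yellow',(200,60,350,200)); print(b, ray('scene',*b[0],.24))
```

```text
t 34.15 tcp [ 0.583  -0.2288  0.281 ] jaw yaw 0.03 tilt [-0.003  0.001 -1.   ] q7 0.52 F [ 0.4 -1.2 -1.4] w 40.9
px [ 99. 215.] ctr [0.5795 0.4364] size [0.092 0.079] ang 4.8
px [136. 220.] ctr [0.5582 0.3212] size [0.072 0.035] ang 82.0
px [160. 232.] ctr [0.5261 0.245 ] size [0.069 0.087] ang 85.6
px [134. 240.] ctr [0.5033 0.3242] size [0.03  0.069] ang 0.2
px [133. 251.] ctr [0.463  0.3282] size [0.07  0.036] ang 86.6
px [156. 262.] ctr [0.4322 0.2518] size [0.07  0.088] ang 86.2
px [129. 271.] ctr [0.4087 0.3317] size [0.069 0.03 ] ang 87.4
red (np.int32(118), array([0.5299, 0.3236, 0.113 ]))
blue (np.int32(123), array([0.4383, 0.3289, 0.113 ]))
None
(array([251.53846154, 142.80769231]), np.int32(52)) [ 0.58533568 -0.22346339  0.24      ]
```

carry_out([
  [-0.6,5,0,-0.05,3.5],
  [-1.2,10,0,-0.1,3.5],
  [-1.8,15,0,-0.1,3.5],
  [-2.4,20,0,-0.1,3.5],
  [-3,25,0,-0.1,3.5],
  [-3.6,30,0,-0.1,3.5],
  [-4.2,35,0,-0.1,3.5],
  [-4.8,40,0,-0.1,3.5],
  [-5.4,44,0,-0.1,3.5],
  [-5.8,47.7,0,-0.1,3.5],
  [-5.8,47.7,0,-0.1,3.5],
  [-5.8,47.7,-4,-0.1,3.5],
  [-5.8,47.7,-8,-0.1,3.5],
  [-5.8,47.7,-10.5,-0.1,3.5],
  [-5.8,47.7,-10.5,-0.1,3.5],
  [-5.8,47.7,-10.5,-0.1,3.5],
])

```text
clock: 35.8
position: [0.5252, 0.2477, 0.1759]
ee_rot: [-2.296, -2.139, 0.004]
force: [0.0, 0.8, -0.6]
width: 0.442
```

```bash
python3 -c "
from h import *
p,_=snap('scene');tool()
c=cv2.resize(p[160:370,320:560],None,fx=3,fy=3,interpolation=cv2.INTER_CUBIC); cv2.imwrite('pics/c8.png',c[:,:,::-1])"
```

```text
t 35.85 tcp [0.5258 0.2481 0.1769] jaw yaw -0.07 tilt [-0.002  0.002 -1.   ] q7 -0.406 F [ 0.3 -0.3 -1. ] w 41.0
```

View pics/c8.png

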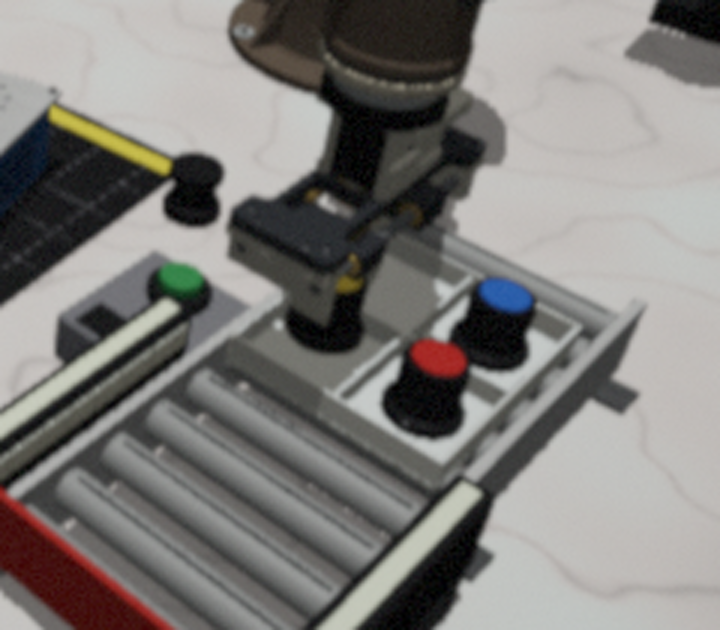

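Yellow hangs over the far-right compartment at (325,325) in the crop, with red and blue standing in theirs. Lowering and releasing.

carry_out([
  [0,0,-1,0,3.5],
  [0,0,-1.8,0,3.5],
  [0,0,-2.3,0,3.5],
  [0,0,-2.4,0,3.5],
  [0,0,-2.4,0,4.4],
  [0,0,-2.4,0,5],
  [0,0,-2.4,0,6],
  [0,0,-2.4,0,6],
  [0,0,1,0,6],
  [0,0,5,0,6],
  [0,0,9,0,6],
  [0,-5,9,0,6],
  [0,-10,9,0,6],
  [0,-15,9,0,6],
  [0,-20,9,0,6],
  [0,-25,9,0,7],
  [0,-25,9,0,7],
  [0,-25,9,0,7],
])

```text
clock: 37.65
position: [0.5256, -0.0033, 0.2668]
ee_rot: [-2.299, -2.136, 0.001]
force: [-0.2, 1.4, 0.1]
width: 0.759
```

Run:
```python
from h import *
p,d=snap('top'); tool(); comps(p)
for k in('red','blue','yellow'): b=blob(p,k,(90,190,180,300)); print(k,b and (b[1],ray('top',*b[0],.113).round(4)))
b=blob(p,'green',(313,226,340,255)); print(b and (b[1],ray('top',*b[0],.14).round(4)))
```

```text
t 37.7 tcp [ 0.5257 -0.0016  0.2667] jaw yaw -0.071 tilt [-0.003  0.002 -1.   ] q7 -0.002 F [-0.3  0.7  0.7] w 69.9
px [ 99. 215.] ctr [0.5812 0.435 ] size [0.095 0.082] ang 4.8
px [137. 220.] ctr [0.5572 0.3216] size [0.07  0.037] ang 86.8
px [134. 239.] ctr [0.5049 0.3242] size [0.033 0.069] ang 0.2
px [159. 241.] ctr [0.4985 0.2468] size [0.069 0.029] ang 84.2
px [133. 250.] ctr [0.4654 0.3276] size [0.072 0.037] ang 82.1
px [156. 262.] ctr [0.4346 0.252 ] size [0.07  0.089] ang 86.2
px [129. 270.] ctr [0.4119 0.3314] size [0.033 0.07 ] ang 0.2
red (np.int32(121), array([0.5314, 0.3233, 0.113 ]))
blue (np.int32(119), array([0.4397, 0.3286, 0.113 ]))
yellow (np.int32(119), array([0.5272, 0.2444, 0.113 ]))
(np.int32(106), array([ 0.495 , -0.2496,  0.14  ]))
```

carry_out([
  [-0.6,-5,0,0,7],
  [-1.2,-10,0,0,7],
  [-1.8,-15,0,0,7],
  [-2.4,-20,0,0,7],
  [-3,-24.5,0,0,7],
  [-3,-24.5,0,0,7],
  [-3,-24.5,0,0,7],
  [-3,-24.5,-2,0,7],
  [-3,-24.5,-5,0,7],
  [-3,-24.5,-7.5,0,7],
  [-3,-24.5,-8.6,0,7],
  [-3,-24.5,-8.6,0,7],
  [-3,-24.5,-8.6,0,7],
])

```text
clock: 39.0
position: [0.4966, -0.2458, 0.1814]
ee_rot: [-2.295, -2.141, -0.0]
force: [-0.3, -0.5, 0.2]
width: 0.762
```

carry_out([
  [-0.1,-0.1,0,0,3.5],
  [-0.1,-0.1,0,0,3.5],
  [-0.1,-0.1,0,0,3.5],
  [-0.1,-0.1,0,0,3.5],
  [-0.1,-0.1,0,0,3.5],
  [-0.1,-0.1,0,0,3.5],
  [-0.1,-0.1,0,0,3.5],
])

```text
clock: 39.7
position: [0.4951, -0.2468, 0.1818]
ee_rot: [-2.294, -2.14, -0.0]
force: [-3.9, 1.3, 5.3]
width: 0.447
```

carry_out([
  [0,0,0.0,0.15,3.5],
  [0,0,0.03,0.3,3.5],
  [0,0,0.07,0.45,3.5],
  [0,0,0.1,0.5,3.5],
  [0,0,0.13,0.36,3.5],
  [0,0,0.16,0.22,3.5],
  [0,0,0.19,0.08,3.5],
  [0,0,0.22,-0.06,3.5],
  [0,0,0.25,-0.2,3.5],
  [0,0,0.28,-0.34,3.5],
  [0,0,0.3,-0.48,3.5],
  [0,0,0.33,-0.34,3.5],
  [0,0,0.36,-0.2,3.5],
  [0,0,0.39,-0.06,3.5],
  [0,0,0.42,0.08,3.5],
  [0,0,0.45,0.22,3.5],
  [0,0,0.48,0.36,3.5],
  [0,0,0.5,0.5,3.5],
])

```text
clock: 41.5
position: [0.4953, -0.2464, 0.1861]
ee_rot: [-1.686, -2.646, 0.001]
force: [3.0, 1.4, -8.5]
width: 0.447
```

carry_out([
  [0,0,0.04,-0.15,3.5],
  [0,0,0.07,-0.3,3.5],
  [0,0,0.1,-0.45,3.5],
  [0,0,0.13,-0.6,3.5],
  [0,0,0.16,-0.75,3.5],
  [0,0,0.19,-0.9,3.5],
  [0,0,0.22,-0.98,3.5],
  [0,0,0.25,-0.83,3.5],
  [0,0,0.28,-0.68,3.5],
  [0,0,0.31,-0.53,3.5],
  [0,0,0.34,-0.38,3.5],
  [0,0,0.37,-0.23,3.5],
  [0,0,0.4,-0.08,3.5],
  [0,0,0.42,0,3.5],
  [0,0,0.46,-0.15,3.5],
  [0,0,0.5,-0.3,3.5],
  [0,0,0.54,-0.45,3.5],
  [0,0,0.58,-0.6,3.5],
  [0,0,0.61,-0.75,3.5],
  [0,0,0.64,-0.9,3.5],
])

```text
clock: 43.5
position: [0.4954, -0.2471, 0.1919]
ee_rot: [-2.675, -1.642, -0.001]
force: [3.2, -4.8, -11.9]
width: 0.445
```

carry_out([
  [0,0,0.04,0.15,3.5],
  [0,0,0.08,0.3,3.5],
  [0,0,0.12,0.45,3.5],
  [0,0,0.16,0.6,3.5],
  [0,0,0.2,0.75,3.5],
  [0,0,0.24,0.9,3.5],
  [0,0,0.28,0.75,3.5],
  [0,0,0.32,0.6,3.5],
  [0,0,0.36,0.45,3.5],
  [0,0,0.4,0.3,3.5],
  [0,0,0.5,0.4,3.5],
  [0,0,0.8,0.5,3.5],
  [0,0,1.3,0.5,3.5],
  [0,0,2.5,0.45,3.5],
  [0,0,5,0.42,3.5],
  [0,0,9,0.42,3.5],
  [0,0,9,0.42,3.5],
  [0,0,9,0.42,3.5],
  [0,0,9,0.42,3.5],
])

```text
clock: 45.4
position: [0.4949, -0.2467, 0.2812]
ee_rot: [-2.275, -2.161, 0.0]
force: [-0.3, -0.3, -0.8]
width: 0.446
```

Run:
```python
from h import *
p,d=snap('top'); tool(); comps(p)
for k in('red','blue','yellow'): b=blob(p,k,(90,190,180,300)); print(k,b and (b[1],ray('top',*b[0],.113).round(4)))
P=cloud('top',d);S=(P[...,2]>.085)&(P[...,2]<.097); S[:180]=0;S[275:]=0;S[:,:245]=0;S[:,360:]=0
print(S.sum(),cv2.minAreaRect(P[S][:,:2].astype(np.float32)))
q,_=snap('scene'); b=blob(q,'green',(200,60,350,200)); print(b, ray('scene',*b[0],.24))
```

```text
t 45.45 tcp [ 0.4948 -0.2467  0.2809] jaw yaw -0.051 tilt [-0.003  0.003 -1.   ] q7 0.512 F [-0.2  0.8 -1.8] w 40.9
px [ 99. 215.] ctr [0.5776 0.4362] size [0.082 0.079] ang 4.8
px [137. 219.] ctr [0.5587 0.3209] size [0.069 0.034] ang 86.8
px [134. 239.] ctr [0.5064 0.3243] size [0.03  0.069] ang 0.2
px [159. 241.] ctr [0.4987 0.247 ] size [0.069 0.029] ang 84.2
px [132. 249.] ctr [0.4684 0.3275] size [0.07  0.031] ang 82.1
px [156. 262.] ctr [0.436  0.2517] size [0.069 0.086] ang 86.2
px [129. 270.] ctr [0.4122 0.3317] size [0.069 0.027] ang 85.1
red (np.int32(119), array([0.5313, 0.3236, 0.113 ]))
blue (np.int32(117), array([0.4397, 0.3288, 0.113 ]))
yellow (np.int32(118), array([0.5273, 0.2445, 0.113 ]))
2858 ((0.5368691682815552, -0.17785248160362244), (0.2191282957792282, 0.25073426961898804), 10.62419605255127)
(array([271.59090909, 129.77272727]), np.int32(22)) [ 0.49808289 -0.24209402  0.24      ]
```

carry_out([
  [-0.5,5,0,0,3.5],
  [-1,10,0,0,3.5],
  [-1.6,15,0,0,3.5],
  [-2.2,20,0,0,3.5],
  [-2.8,25,0,0,3.5],
  [-3.4,30,0,0,3.5],
  [-4,35,0,0,3.5],
  [-4.6,40,0,0,3.5],
  [-5.2,45,0,0,3.5],
  [-5.9,49,0,0,3.5],
  [-5.9,50.1,0,0,3.5],
  [-5.9,50.1,0,0,3.5],
  [-5.9,50.1,-4,0,3.5],
  [-5.9,50.1,-8,0,3.5],
  [-5.9,50.1,-10.5,0,3.5],
  [-5.9,50.1,-10.5,0,3.5],
  [-5.9,50.1,-10.5,0,3.5],
])

```text
clock: 47.2
position: [0.4363, 0.2527, 0.1762]
ee_rot: [-2.277, -2.159, 0.003]
force: [0.5, 0.0, 0.3]
width: 0.448
```

```bash
python3 -c "
from h import *
p,_=snap('scene');tool()
c=cv2.resize(p[160:370,320:560],None,fx=3,fy=3,interpolation=cv2.INTER_CUBIC); cv2.imwrite('pics/c9.png',c[:,:,::-1])"
```

```text
t 47.25 tcp [0.4368 0.2534 0.177 ] jaw yaw -0.053 tilt [-0.003  0.003 -1.   ] q7 -0.557 F [-0.8 -0.3 -0.4] w 41.4
```

View pics/c9.png

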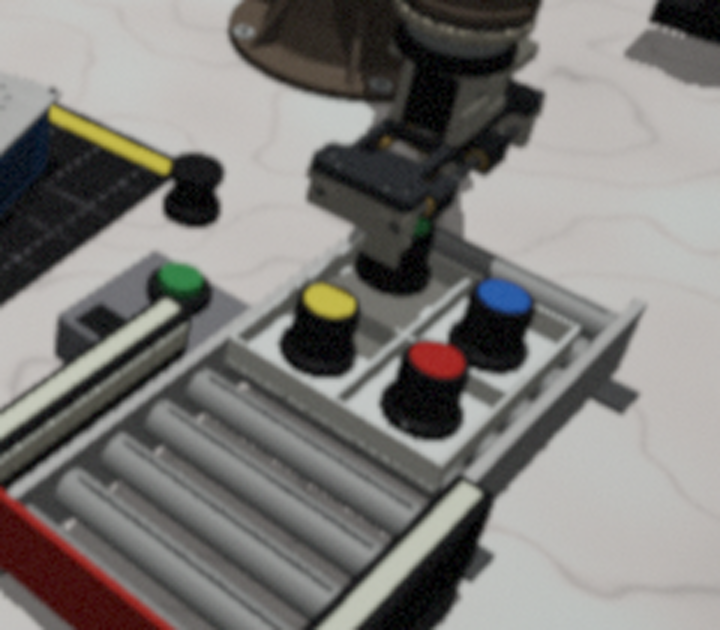

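Green hangs over the last compartment at (395,265) in the crop, and the other three knobs are upright. Lowering and releasing.

carry_out([
  [0,0.05,-1,0,3.5],
  [0,0.05,-1.8,0,3.5],
  [0,0.05,-2.3,0,3.5],
  [0,0.05,-2.4,0,3.5],
  [0,0.05,-2.4,0,4.4],
  [0,0.05,-2.4,0,5],
  [0,0.05,-2.4,0,6],
  [0,0.05,-2.4,0,6],
  [0,0,1,0,6],
  [0,0,5,0,6],
  [0,0,9,0,6],
  [0,-5,9,0.15,6],
  [0,-10,9,0.3,6],
  [0,-15,9,0.45,6],
  [0,-20,9,0.6,6],
  [0,-20,9,0.75,6],
  [0,-20,9,0.9,6],
  [0,-20,9,1.05,6],
  [0,-20,9,1.05,6],
])

```text
clock: 49.15
position: [0.4367, 0.0531, 0.2668]
ee_rot: [-0.88, -3.012, 0.003]
force: [0.3, 0.3, -1.2]
width: 0.656
```

Run:
```python
from h import *
p,d=snap('top'); tool()
for k in('red','blue','yellow','green'): b=blob(p,k,(90,190,180,300)); print(k,b and (b[1],ray('top',*b[0],.113).round(4)))
q,_=snap('scene'); 
b=blob(p,'green',(185,220,215,250));b2=blob(q,'green',(365,240,395,268))
for z in (.05,.055,.06,.065): print(z,ray('top',*b[0],z).round(4),ray('scene',*b2[0],z).round(4))
P=cloud('top',d); v,u=b[0][1],b[0][0]; print(P[int(v)-1:int(v)+2,int(u)-1:int(u)+2,2].round(4))
# red stop face & track side plates
c=cv2.resize(p[125:315,95:225],None,fx=3.1,fy=3.1,interpolation=cv2.INTER_CUBIC); cv2.imwrite('pics/c10.png',c[:,:,::-1])
b=blob(p,'red',(110,125,200,155)); print('stop',b,ray('top',*b[0],.095))
```

```text
t 49.2 tcp [0.4366 0.0532 0.2668] jaw yaw 1.003 tilt [-0.004 -0.001 -1.   ] q7 0.808 F [-0.1  0.4 -0.1] w 60.1
red (np.int32(115), array([0.5329, 0.3231, 0.113 ]))
blue (np.int32(120), array([0.4416, 0.3286, 0.113 ]))
yellow (np.int32(121), array([0.529 , 0.2446, 0.113 ]))
green (np.int32(113), array([0.4384, 0.2521, 0.113 ]))Traceback (most recent call last):
  File "<stdin>", line 6, in <module>
TypeError: 'NoneType' object is not subscriptable
```

All four knobs are in the tray. Next I'll go behind the tray with the jaws across the track.

carry_out([
  [-1.6,4.5,0,0.1,6],
  [-3.2,9,0,0.2,6],
  [-4.8,13.5,0,0.3,6],
  [-6.4,18,0,0.4,6],
  [-7.9,22.5,0,0.5,6],
  [-7.9,24.5,0,0.5,6],
  [-7.9,24.5,0,0.5,6],
  [-7.9,24.5,-3,0.5,6],
  [-7.9,24.5,-6,0.5,6],
  [-7.9,24.5,-9,0.5,6],
  [-7.9,24.5,-9,0.5,6],
  [-7.9,24.5,-9,0.5,6],
])

```text
clock: 50.45
position: [0.3578, 0.2976, 0.1771]
ee_rot: [-0.117, -3.136, 0.006]
force: [0.5, 1.3, 1.0]
width: 0.654
```

Run:
```python
from h import *
q,_=snap('scene'); s=tool(); print(s['joints'].round(2)); p,d=snap('top')
c=cv2.resize(q[160:370,320:560],None,fx=3,fy=3,interpolation=cv2.INTER_CUBIC); cv2.imwrite('pics/c10.png',c[:,:,::-1])
b2=blob(q,'green',(365,240,395,268)); b=blob(p,'green',(185,220,215,250)); print(b,b2)
for z in (.05,.055,.06,.065): print(z,b and ray('top',*b[0],z).round(4),ray('scene',*b2[0],z).round(4))
P=cloud('top',d); print(P[231:234,197:201,2].round(4),P[212:216,206:210,2].round(4))
b=blob(p,'red',(110,125,200,155)); print('stop',b,ray('top',*b[0],.095))
```

```text
t 50.5 tcp [0.3582 0.2982 0.1778] jaw yaw 1.496 tilt [-0.003 -0.002 -1.   ] q7 0.664 F [-0.5  0.2  0.5] w 60.3
[-0.77  0.33 -0.05  2.08  0.02  0.74  0.66]
(array([198.35, 232.65]), np.int32(100)) (array([379.66363636, 252.68181818]), np.int32(110))
0.05 [0.5255 0.1314 0.05  ] [0.5121 0.1238 0.05  ]
0.055 [0.5247 0.1305 0.055 ] [0.5175 0.1267 0.055 ]
0.06 [0.5239 0.1297 0.06  ] [0.523  0.1296 0.06  ]
0.065 [0.5231 0.1289 0.065 ] [0.5284 0.1325 0.065 ]
[[0.069  0.0723 0.0718 0.0703]
 [0.0742 0.0674 0.0694 0.0615]
 [0.0668 0.0673 0.0713 0.0662]] [[0.0472 0.0442 0.048  0.0468]
 [0.049  0.0464 0.0493 0.048 ]
 [0.0456 0.0499 0.0488 0.0466]
 [0.0475 0.0481 0.0441 0.0505]]
stop (array([157.23275862, 140.12931034]), np.int32(116)) [0.80516448 0.26096819 0.095     ]
```

View pics/c10.png

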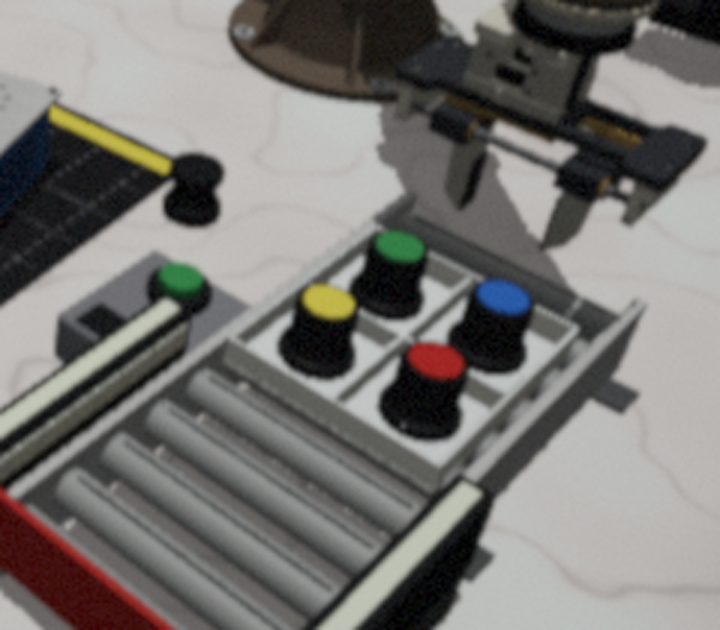

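All four knobs are upright in their own compartments, and the open fingers are just behind the tray. Lowering and pushing gently.

carry_out([
  [0,0,-2.5,0,6],
  [0,0,-4.4,0,6],
  [0,0,-4.4,0,6],
  [0.8,0,-4.4,0,6],
  [1.5,-0.1,-4.4,0,6],
  [2.0,-0.1,-4.4,0,6],
  [2.5,-0.15,-4.4,0,6],
  [3,-0.2,-4.4,0,6],
  [3.6,-0.2,-4.4,0,6],
  [4.3,-0.3,-4.4,0,6],
  [5.1,-0.35,-4.4,0,6],
  [6,-0.4,-4.4,0,6],
  [7,-0.45,-4.4,0,6],
  [8,-0.5,-4.4,0,6],
  [9,-0.6,-4.4,0,6],
  [10,-0.65,-4.4,0,6],
  [11,-0.7,-4.4,0,6],
  [12,-0.8,-4.4,0,6],
  [13,-0.85,-4.4,0,6],
  [14,-0.9,-4.4,0,6],
])

```text
clock: 52.55
position: [0.4991, 0.2892, 0.1341]
ee_rot: [-0.117, -3.137, 0.003]
force: [-3.3, -1.3, 1.6]
width: 0.656
```

carry_out([
  [1,-0.05,0,0,6],
  [2,-0.1,0,0,6],
  [3,-0.2,0,0,6],
  [4,-0.25,0,0,6],
  [5,-0.3,0,0,6],
  [5.7,-0.35,0,0,6],
  [6.3,-0.4,0,0,6],
  [6.8,-0.45,0,0,6],
  [7.2,-0.45,0,0,6],
  [7.6,-0.5,0,0,6],
  [8,-0.5,0,0,6],
  [8.4,-0.55,0,0,6],
  [8.7,-0.55,0,0,6],
  [8.7,-0.55,0,0,6],
])

```text
clock: 53.95
position: [0.5869, 0.2837, 0.1342]
ee_rot: [-0.117, -3.138, 0.003]
force: [-0.6, -0.6, 1.4]
width: 0.653
```

Run:
```python
from h import *
q,_=snap('scene'); s=tool(); p,d=snap('top')
for k in('red','blue','yellow','green'): b=blob(p,k,(110,150,185,300)); print(k,b and (b[1],ray('top',*b[0],.113).round(4)))
c=cv2.resize(q[200:420,290:540],None,fx=2.7,fy=2.7,interpolation=cv2.INTER_CUBIC); cv2.imwrite('pics/c11.png',c[:,:,::-1])
```

```text
t 54.0 tcp [0.5867 0.2838 0.1342] jaw yaw 1.496 tilt [-0.001 -0.002 -1.   ] q7 0.949 F [0.9 0.4 0.2] w 59.8
red (np.int32(109), array([0.7368, 0.3088, 0.113 ]))
blue None
yellow (np.int32(110), array([0.7329, 0.2304, 0.113 ]))
green (np.int32(97), array([0.6434, 0.2371, 0.113 ]))
```

View pics/c11.png

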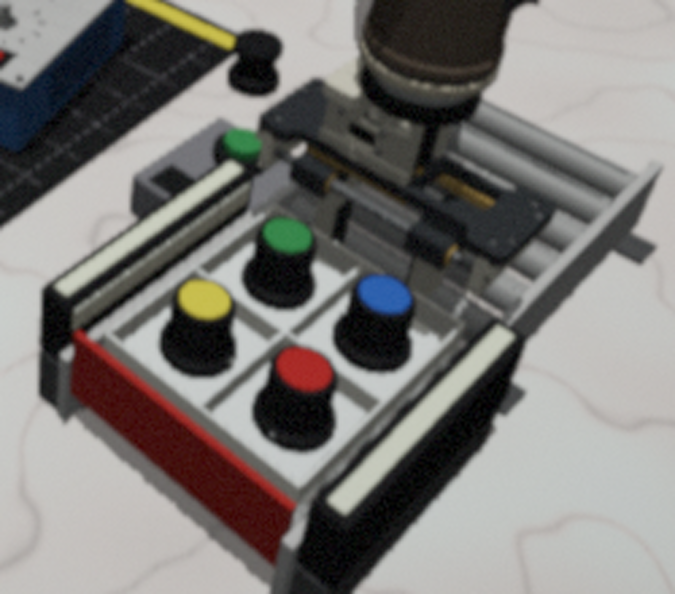

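The tray is nearly at the red stop at (190,430) in the crop, with the knobs upright. Creeping on to contact.

carry_out([
  [0.2,0,0,0,6],
  [0.4,0,0,0,6],
  [0.6,0,0,0,6],
  [0.8,-0.05,0,0,6],
  [1.0,-0.05,0,0,6],
  [1.2,-0.05,0,0,6],
  [1.2,-0.05,0,0,6],
])

```text
clock: 54.75
position: [0.5991, 0.2834, 0.1343]
ee_rot: [-0.117, -3.139, 0.002]
force: [-0.5, -0.3, -0.0]
width: 0.651
```

carry_out([
  [0.15,0,0,0,6],
  [0.3,0,0,0,6],
  [0.45,0,0,0,6],
  [0.6,-0.05,0,0,6],
  [0.6,-0.05,0,0,6],
])

```text
clock: 55.25
position: [0.6035, 0.2833, 0.1342]
ee_rot: [-0.116, -3.136, 0.003]
force: [-7.9, -1.3, 4.0]
width: 0.651
```

Run:
```python
from h import *
q,_=snap('scene'); s=tool(); p,d=snap('top')
for k in('red','blue','yellow','green'): b=blob(p,k,(110,150,185,300)); print(k,b and (b[1],ray('top',*b[0],.113).round(4)))
c=cv2.resize(p[125:240,105:215],None,fx=5,fy=5,interpolation=cv2.INTER_CUBIC); cv2.imwrite('pics/c12.png',c[:,:,::-1])
```

```text
t 55.3 tcp [0.6035 0.2833 0.1342] jaw yaw 1.497 tilt [-0.004 -0.002 -1.   ] q7 0.965 F [-7.9 -1.3  4.7] w 60.3
red (np.int32(105), array([0.753 , 0.3074, 0.113 ]))
blue None
yellow (np.int32(107), array([0.7489, 0.2288, 0.113 ]))
green (np.int32(98), array([0.6598, 0.2361, 0.113 ]))
```

View pics/c12.png

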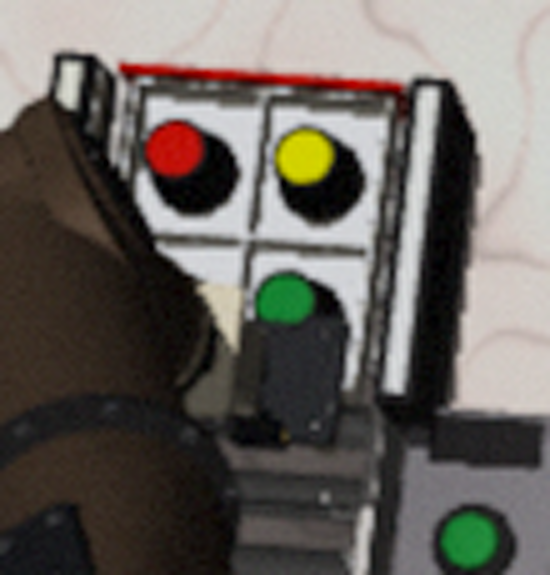

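The tray is home: contact at 8 N, with no gap at the red stop in the crop. Easing off, retreating, closing the fingers and hovering over the button.

carry_out([
  [-0.1,0,0,0,6],
  [-0.3,0,0,0,6],
  [-1,0.05,0,0,6],
  [-3,0.2,0,0,6],
  [-5,0.3,0,0,6],
  [-5,0.3,4,0,6],
  [-5,0.3,8,0,3],
  [-5,0.3,12,0,0],
  [-6,-4,12,0,0],
  [-7,-8,12,0,0],
  [-8,-12,12,0,0],
  [-8,-15.1,12,0,0],
  [-8,-15.1,12,0,0],
  [-8,-15.1,8,0,0],
  [-8,-15.1,4,0,0],
  [-8,-15.1,2.2,0,0],
  [-8,-15.1,2.2,0,0],
  [-8,-15.1,2.2,0,0],
], squeeze=10)

```text
clock: 57.15
position: [0.5237, 0.133, 0.1566]
ee_rot: [-0.115, -3.136, 0.002]
force: [0.9, 0.4, 0.1]
width: 0.004
```

Run:
```python
from h import *
q,_=snap('scene'); s=tool(); p,d=snap('top')
for k in('red','blue','yellow','green'): b=blob(p,k,(110,150,185,222)); print(k,b and (b[1],ray('top',*b[0],.113).round(4)))
c=cv2.resize(q[200:420,290:540],None,fx=2.7,fy=2.7,interpolation=cv2.INTER_CUBIC); cv2.imwrite('pics/c13.png',c[:,:,::-1])
```

```text
t 57.2 tcp [0.5242 0.133  0.1573] jaw yaw 1.497 tilt [-0.002 -0.001 -1.   ] q7 1.148 F [0.4 0.3 0.3] w 0.5
red (np.int32(104), array([0.7529, 0.3075, 0.113 ]))
blue (np.int32(113), array([0.6622, 0.3131, 0.113 ]))
yellow (np.int32(108), array([0.749 , 0.2287, 0.113 ]))
green (np.int32(52), array([0.6653, 0.2386, 0.113 ]))
```

View pics/c13.png

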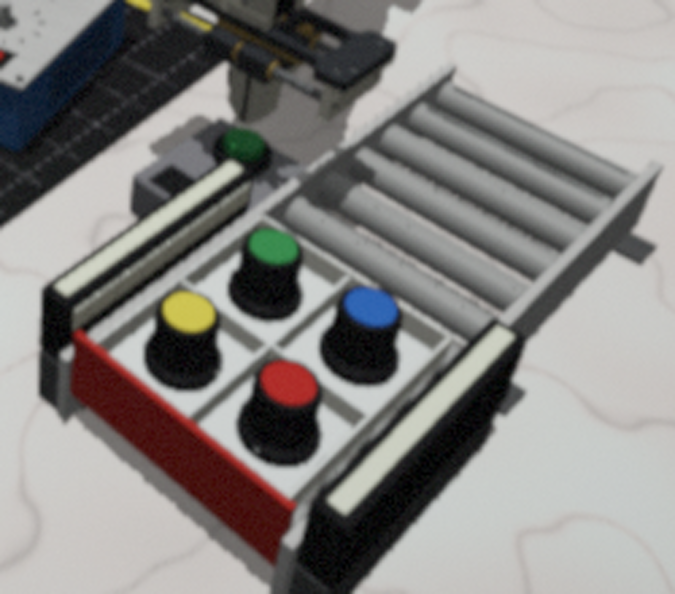

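The tray stayed home (red knob reading unchanged), and the closed fingers are above the button at (243,145) in the crop. Pressing now.

carry_out([
  [-0.1,-0.05,-1.2,0,0],
  [-0.1,-0.1,-2.2,0,0],
  [-0.1,-0.1,-2.6,0,0],
  [-0.1,-0.1,-2.8,0,0],
  [-0.1,-0.1,-3.0,0,0],
  [-0.1,-0.1,-3.0,0,0],
])

```text
clock: 57.85
position: [0.5231, 0.1318, 0.1275]
ee_rot: [-0.116, -3.137, 0.002]
force: [-2.5, -0.9, 4.0]
width: 0.004
```

carry_out([
  [0,0,-0.15,0,0],
  [0,0,-0.3,0,0],
  [0,0,-0.4,0,0],
  [0,0,-0.4,0,0],
])

```text
clock: 58.25
position: [0.5232, 0.1318, 0.1262]
ee_rot: [-0.116, -3.139, 0.001]
force: [-11.9, -3.6, 36.1]
width: 0.004
```

The button bottomed out at 36 N, well over the 5 N it needs. Lifting away clear.

carry_out([
  [0,0,0.5,0,0],
  [0,0,3,0,0],
  [0,0,7,0,0],
  [0,0,12,0,0],
  [0,-5,15,0,0],
  [-3,-10,15,0,0],
  [-5,-13,15,0,0],
  [-5,-13,15,0,0],
  [-5,-13,15,0,0],
])

```text
clock: 59.15
position: [0.473, 0.0008, 0.2766]
ee_rot: [0.12, 3.139, -0.0]
force: [-0.7, 0.4, -0.4]
width: 0.003
```

Run:
```python
from h import *
q,_=snap('scene','s_end.png'); s=tool(); p,d=snap('top','t_end.png')
for k in('red','blue','yellow','green'): b=blob(p,k,(110,150,185,222)); print(k,b and (b[1],ray('top',*b[0],.113).round(4)))
b=blob(q,'green',(365,240,395,268)); print(b)
b=blob(p,'green',(185,220,215,250)); print(b)
cv2.imwrite('pics/end.png',np.hstack([cv2.resize(q[130:,150:],(400,283)),cv2.resize(p[100:310,90:440],(400,283))])[:,:,::-1])
```

```text
t 59.2 tcp [0.4735 0.0021 0.2765] jaw yaw 1.497 tilt [ 0.  0. -1.] q7 1.393 F [1.5 0.8 0. ] w 0.9
red (np.int32(104), array([0.7529, 0.3075, 0.113 ]))
blue (np.int32(113), array([0.6619, 0.3132, 0.113 ]))
yellow (np.int32(107), array([0.7489, 0.2288, 0.113 ]))
green (np.int32(104), array([0.6584, 0.236 , 0.113 ]))
(array([379.60344828, 252.56896552]), np.int32(116))
None
```

Run:
```python
from h import *
p,d=snap('top'); P=cloud('top',d);S=(P[...,2]>.085)&(P[...,2]<.097); S[:180]=0;S[275:]=0;S[:,:245]=0;S[:,360:]=0
q=P[S]; print(cv2.minAreaRect(q[:,:2].astype(np.float32)), np.linalg.lstsq(np.c_[q[:,:2],np.ones(len(q))],q[:,2],rcond=None)[0].round(4))
print(arm.sign_off())
```

```text
((0.5362179279327393, -0.1783832460641861), (0.22056593000888824, 0.2504067122936249), 11.000121116638184) [0.002  0.0002 0.0899]
the job is handed in; nothing more can be done
None
```

I've handed the job in, about 59 s into the 210 s allowed. All four knobs were present. I rocked each one off its spindle, and the vertical pull read at most about 13 N at the end of each step. They stand upright in the tray, one to a compartment.

- **Tray:** I pushed it along the rollers until it met the red end stop at about 8 N. The knob readings stayed within about 1 mm after I backed off and again after the button press, so it stayed home.
- **Shutter button:** I pressed it down once until it stopped dead at 36 N, well over the 5 N it needs. I have no reading of the button itself. The fingertip force and height fit a full 6 mm press, but the height is only good to 2–3 mm.
- **Supply:** The last check showed it flat (panel at 0.090 m, slope 0.002) and within 1 mm of where it started.

- **Off-centre grip:** I first gripped the blue knob about 10 mm off its axis. I let go before rocking, saw that nothing had moved, and gripped it again on centre.
- **Camera readings:** The two cameras disagreed by about 4 mm, so I corrected them against where the gripper actually closed.
- **Not checked:** The picture limit ran out before I could view the final scene, so the last checks are numbers only. I did not measure the coin tub, loupe, scale or orange look-alike at the end. None of the arm's moves were meant to touch them.

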